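# Park the desk microphone in the shelf slot

## Task

Put the desk microphone away in the slotted desk shelf: keeping it upright, slide it in from the front so that its round foot goes under the shelf and its stem runs along the slot, all the way to the slot's closed end. Leave it standing there on the desk, let go of it, and leave the ring light where it stands.

Things in the scene. Friction and masses are not known exactly. Their poses are not given: they have to be found in the camera images.
- microphone: Desk microphone, upright and loose, 0.25 to 0.5 kg: round aluminium foot (80 mm diameter, 14 thick), thin stem (16 diameter, 14 to 120 mm up) and a thicker upright cylindrical steel head with black bands (46 diameter, 120 to 190 mm up, its dome ends at 204). Round about its vertical axis; grip the head from above at about 160 mm. Origin: centre of the foot's underside, z up.
- shelf: Plywood shelf fixed to the desk, 360 wide, 200 deep; board 34 (underside) to 50 mm (top) above the desk, a foot panel at each end. A 44 mm wide slot runs from the middle of its front edge to a closed end. Origin: on the desk, where the stem's axis stands when the stem touches the closed end. x runs along the slot, mouth to closed end (away from the robot, within 9 degrees), y left, z up.
- slot_mouth (a point): Open mouth of the slot, at the front edge of the shelf, on desk level, 102 mm before the shelf's origin; same axes as the shelf. The closed end lies 110 mm beyond it. On the board stand a sound bar (49 to 95 mm beyond the shelf's origin, its top 105 mm above the desk) and small things more than 85 mm to either side of the slot, up to 108 mm above the desk.
- ring_light: Bystander, leave alone: ring light on the same foot and stem as the microphone, but with a thin upright ring (106 mm across, 119 to 225 mm up) in place of the head. Loose. Origin: centre of its foot's underside, z up. A remote control 18 mm high lies between it and the microphone, nearer the robot: lift the microphone over it.
Mind the look-alikes: they are no part of the job. Leave any pink or red look-alike of the microphone alone.

How it is judged:
At the end, for the whole second after the job is handed in: The microphone stands upright (within 6 degrees) and still on the desk (foot within 6 mm of it), its foot under the shelf and its stem in the slot, no more than 16 mm short of the slot's closed end; it is released, and the ring light still stands within 30 mm of where it was (x of microphone in the frame of shelf above -0.016 m and horizontal distance between microphone and shelf below 0.025 m and height (world z) of microphone below 0.006 m and angle between microphone's own z axis and vertical below 0.1 rad and linear speed of microphone below 0.02 m/s and contact force between the fingers and microphone below 0.1 N and distance of ring_light from where it was at the start of the episode below 0.03 m and angle between ring_light's own z axis and vertical below 0.15 rad); the robot touches nothing.
It fails at once if the ring light is knocked over or moved more than 30 mm (distance of ring_light from where it was at the start of the episode above 0.03 m or angle between ring_light's own z axis and vertical above 0.5 rad).
It fails at once if the microphone is tipped over (angle between microphone's own z axis and vertical above 0.6 rad).
It also fails if it takes over 42 s, if anything falls off the work surface, if the arm or the gripper's body presses on something with over 40 N, if the wrist force passes 120 N, or if a joint passes its speed limit or range.

## Robot

A 6-joint arm with a two-finger parallel gripper is mounted at the origin on the work surface. World frame = base frame: x ahead of the robot, y to its left, z up, the work surface at z = 0. Lengths are in m, angles in rad, forces in N, time in s.
With the tool pointing down it reaches from about 0.35 to 0.85 m from the base axis. Payload 8.1 kg.
Tool frame: the origin (TCP) lies on the centre line of the jaws, within the pads' length; the fingertips stand 11 mm ahead of it and the grasp point (between the pads) lies 8 mm behind it (arm.nose_length is the distance from the TCP to the fingertips, in m); z points along the fingers, y is the direction in which the jaws open and shut (so a half turn about z gives the same grasp; the last joint's range is limited). The gripper opens to 93 mm and grips with 3 to 60 N. Pads are 15 mm wide; open, the fingers measure 128 mm over their backs; the gripper's body (75 mm by 188 mm) begins 65 mm behind the grasp point.
Start: joints at [1.147, 0.13, 1.488, -0, 1.523, -0.085], TCP at [0.199, 0.566, 0.23] pointing down, gripper open.
Joint ranges: [-2.96, 2.96], [-0.89, 2.26], [0.02, 2.5], [-1.34, 4.48], [0, 2.73], [-2.66, 2.66]. Speed limits (rad/s): [2.39, 2.39, 2.79, 3.14, 3.14, 3.14].

## Interface

Orientations are given as a rotation vector (axis times angle).
In Python, from workcell import arm gives the robot as it stands.
- The arm moves only by the shell command python3 -m jog 'ROWS' [FORCE]. ROWS is JSON, a list that holds one entry, the list of rows, each a list of 7 numbers: the turn, a rotation vector about the tool's x, y, z in rad, then the shift along the tool's x, y, z in m, then the opening, from 0 (shut) to 1 (fully open). In form: [[[rx, ry, rz, tx, ty, tz, jaw], ...]]. A call has 1 to 10 rows; each row shifts and turns the pose as measured when the row begins, along the tool's axes as they then stand; what a row does not reach is not made up. A row lasts 1/10 s, in which the tool goes at most 50 mm and 8.59 degrees, less where a joint would pass 70% of its speed; a pose out of reach is approached as far as the arm can. A call with a gripper value outside its range is refused whole. The fingers move at their own pace and stop on an object; FORCE is the grip in N (left out, the last holds). Time passes only in rows, so rows that do not move let the fingers close. It gives the time, the measured TCP pose, the force and the opening at its end, in the units of the state.
- arm.observe(): the state, without advancing time (a new reading comes with each control period).
- arm.capture(name): name is "side" or "top"; returns a dict with "frame" (384x512x3 uint8, blue, green, red), "fx", "fy", "cx", "cy" (pixels), "R" (3x3) and "t" (3): a world point X has camera coordinates R X + t. Camera axes: x right, y down, z forward; pixel columns grow to the right and rows downward; lengths in m; the calibration is good to about 2 mm. A picture is of the moment at which its call begins. There is no depth.
- arm.hand_in(): hands the job in, once; it reports no verdict.
The state is a dict: "clock": time; "joint_pos": joint angles; "qd": joint speeds; "tau": joint torques, N m; "tool_pos": TCP position; "tcp_rot": TCP orientation; "force": force on the tool from outside, world axes, zero at the start; "moment": the same for the moment, N m; "grip_width": opening from 0.0 (shut) to 1.0 (fully open).
Only numpy, scipy, OpenCV 4.12 (cv2) and the standard library are available. Lean on these libraries where they do the work, as an engineer would, in place of code of your own. Each camera call takes 0.05 s, during which the arm holds its last target. There are 200 camera calls.

## Working session

There is one attempt and no reset: what is moved stays moved. The work goes in short steps, Python scripts to look and compute and a shell command to move; the robot and the scene stay as the last step left them, time stands still between calls to the robot, and variables do not carry over. Pictures are saved under pics/ and viewed, about 8 in all and at most 12, crops included, and the job is handed in when it is done.

```bash
mkdir -p pics; ls
python3 - <<'E'
from workcell import arm
import cv2
for n in("side","top"):
    c=arm.capture(n); cv2.imwrite(f"pics/{n}0.png",c["frame"])
    print(n,{k:(c[k].tolist() if hasattr(c[k],'tolist') else c[k]) for k in c if k!="frame"})
s=arm.observe();print(s["clock"],s["tool_pos"],s["tcp_rot"],s["grip_width"])
E
```

```text
pics
side {'fx': 376.2940877770353, 'fy': 376.2940877770353, 'cx': 257.69654815686096, 'cy': 195.18695233885103, 'R': [[0.7342591613147275, -0.6786998242591614, -0.015166824848221582], [-0.41509930714253007, -0.4311776018919999, -0.8011107544131807], [0.5371741330659778, 0.5945186491416792, -0.59832393115065]], 't': [-0.3298389144456916, 0.19111991909609702, 0.7008780484391791]}
top {'fx': 385.58585179609224, 'fy': 385.58585179609224, 'cx': 252.03472729545317, 'cy': 193.93604203517344, 'R': [[-0.025608510435336823, -0.9995508193517676, -0.015568035408928172], [-0.9889258173753552, 0.027607453247295615, -0.1458202875243494], [0.146184581682778, 0.011661391786951646, -0.9891885967902292]], 't': [-0.0069959470573255625, 0.44289660683435406, 0.8830196520180106]}
0.1 [0.19918221 0.56545663 0.22867698] [-5.29595096e-01 -3.09618668e+00  2.52264526e-03] 0.999432948456602
```

View pics/side0.png

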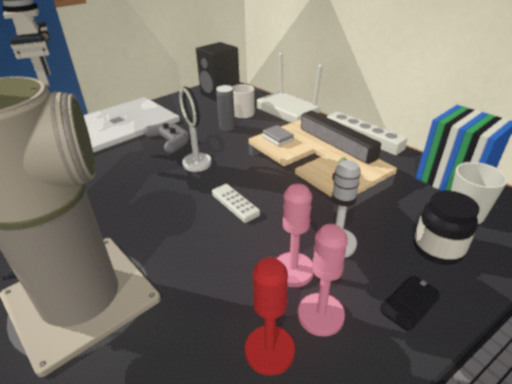

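View pics/top0.png

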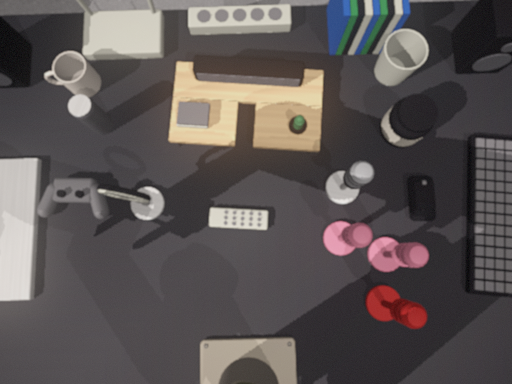

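Side view: silver microphone at (345,215), two pinks (296,235) and (325,280), red (270,315), ring light (195,130). Top view: silver foot at (343,187), pinks (341,238) and (385,254), red (382,303), ring light (148,204), slot around (245,125). I choose the silver one (aluminium foot, steel head with black bands) and check it in a close crop.

Run:
```python
import cv2
im=cv2.imread("pics/top0.png")[50:210,160:400]
cv2.imwrite("pics/crop1.png",cv2.resize(im,None,fx=3.333333,fy=3.333333,interpolation=cv2.INTER_CUBIC))
im=cv2.imread("pics/side0.png")[110:270,240:400]
cv2.imwrite("pics/crop2.png",cv2.resize(im,None,fx=3.75,fy=3.75,interpolation=cv2.INTER_CUBIC))
```

```text
(no output)
```

View pics/crop1.png

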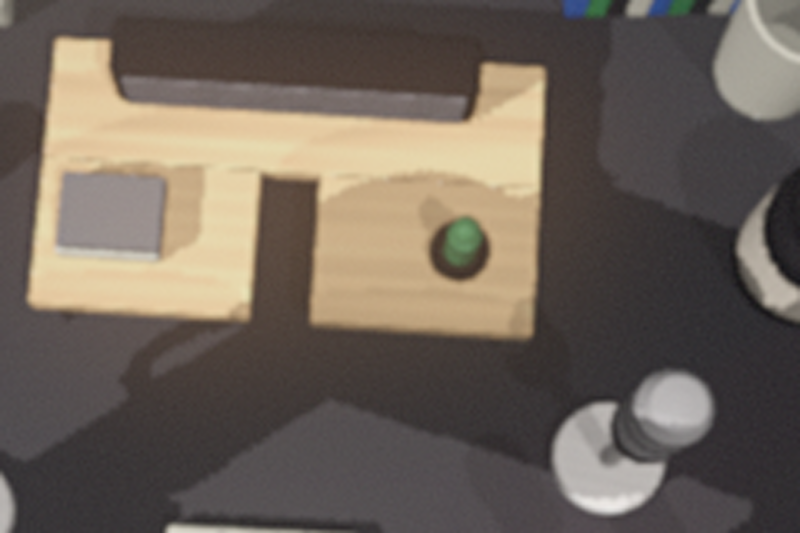

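View pics/crop2.png

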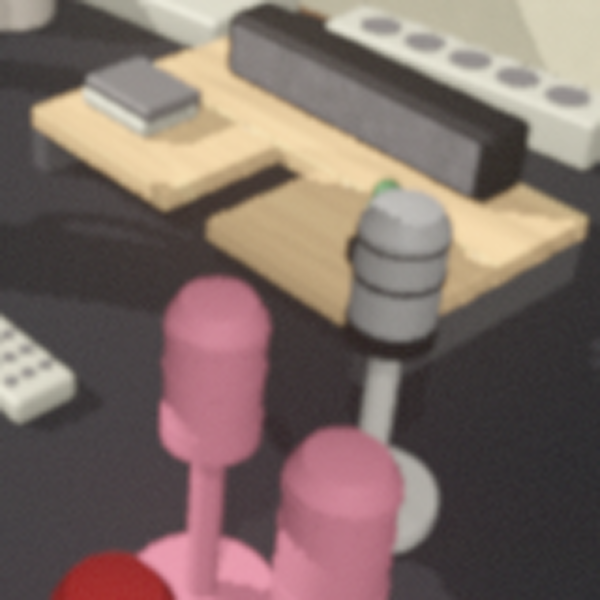

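The top crop shows the silver mic's foot centre at crop (609,458) and dome at (674,408). It also shows the slot mouth corners at (250,317) and (311,323), and the closed-end corners at (261,177) and (319,179). The side crop shows a grey head with black bands, so this is the right one.

```bash
cat > h.py <<'E'
import numpy as np, cv2, json
from scipy.spatial.transform import Rotation as Ro
def ray(c,p,z):
    R=np.array(c["R"]);t=np.array(c["t"])
    d=R.T@np.array([(p[0]-c["cx"])/c["fx"],(p[1]-c["cy"])/c["fy"],1]); o=-R.T@t
    return (o+d*(z-o[2])/d[2])[:2]
def proj(c,X):
    q=np.array(c["R"])@np.array(X)+np.array(c["t"]); return q[0]/q[2]*c["fx"]+c["cx"],q[1]/q[2]*c["fy"]+c["cy"]
def togo(s,X,yaw=0):   # shift in tool axes
    return np.round(Ro.from_rotvec(s["tcp_rot"]).inv().apply(np.array(X)-s["tool_pos"]),4)
E
python3 - <<'E'
from h import *
from workcell import arm
from scipy.optimize import least_squares
c=arm.capture("top"); d=arm.capture("side")
k=lambda p:(p[0]/3.33333+160,p[1]/3.33333+50)
pix=[(250,317),(311,323),(261,177),(319,179),(28,303),(532,334),(55,38),(545,66)]
mod=np.array([(-.102,.022),(-.102,-.022),(.008,.022),(.008,-.022),(-.102,.18),(-.102,-.18),(.098,.18),(.098,-.18)])
W=np.array([ray(c,k(p),.05) for p in pix])
f=lambda v:((mod@np.array([[np.cos(v[2]),-np.sin(v[2])],[np.sin(v[2]),np.cos(v[2])]]).T+v[:2])-W).ravel()
r=least_squares(f,[.6,0,0]); print(r.x,np.round(r.fun.reshape(-1,2)*1e3,1))
a=r.x[2];print("mouth",r.x[:2]-.102*np.array([np.cos(a),np.sin(a)]))
print("foot",ray(c,k((609,458)),.012),"head",ray(c,k((674,408)),.185))
print("side foot/head",ray(d,(240+395/3.75,110+500/3.75),.014),ray(d,(240+402/3.75,110+265/3.75),.155))
print("ring",ray(c,(148,204),.01), "remote",ray(c,(238,218),.018))
s=arm.observe();print(Ro.from_rotvec(s["tcp_rot"]).as_matrix().round(3),s["tool_pos"])
E
```

```text
[ 0.65703998 -0.01209284 -0.09332474] [[-0.7  0.9]
 [ 0.9  0.4]
 [ 4.7  0.7]
 [ 3.4 -1.2]
 [-1.  -0.4]
 [-1.1 -0.6]
 [-3.2 -0.3]
 [-2.9  0.5]]
mouth [ 0.55548384 -0.00258753]
foot [ 0.45544583 -0.23879311] head [ 0.45702894 -0.23997869]
side foot/head [ 0.45975503 -0.25854085] [ 0.4707597  -0.23329528]
ring [0.42817897 0.2351954 ] remote [0.3874708  0.01636973]
[[-0.943  0.332 -0.001]
 [ 0.332  0.943 -0.001]
 [ 0.    -0.001 -1.   ]] [0.19923565 0.56558639 0.22895968]
```

```bash
python3 -m jog '[[[0,0,0,0,0,-0.045,1],[0,0,0,0,0,-0.045,1],[0,0,0,-0.01,-0.014,-0.02,1],[0,0,0,-0.03,-0.039,0,1],[0,0,0,-0.03,-0.039,0,1],[0,0,0,-0.03,-0.039,0,1],[0,0,0,-0.03,-0.039,0,1],[0,0,0,-0.03,-0.039,0,1],[0,0,0,-0.03,-0.039,0,1],[0,0,0,-0.03,-0.039,0,1]]]' 20
python3 -c "
from h import *;from workcell import arm
s=arm.observe();print(togo(s,(.457,-.239,.33)),s['tool_pos'],s['joint_pos'])"
```

```text
clock: 1.2
tool_pos: [0.3107, 0.2164, 0.3402]
tcp_rot: [-0.514, -3.099, 0.012]
force: [1.5, -0.8, 1.1]
grip_width: 1.0
[-0.2855 -0.3836  0.0134] [0.31074536 0.21636652 0.3402476 ] [ 0.47823627 -0.49649538  1.84113434 -0.00593612  1.80198138 -0.76501583]
```

```bash
python3 -m jog '[[[0,0,0,-0.03,-0.039,0,1],[0,0,0,-0.03,-0.039,0,1],[0,0,0,-0.03,-0.039,0,1],[0,0,0,-0.03,-0.039,0,1],[0,0,0,-0.03,-0.039,0,1],[0,0,0,-0.03,-0.039,0,1],[0,0,0,-0.03,-0.039,0,1],[0,0,0,-0.03,-0.039,0,1],[0,0,0,-0.025,-0.03,0,1],[0,0,0,-0.01,-0.015,0,1]]]'
python3 - <<'E'
from h import *;from workcell import arm
s=arm.observe();print(togo(s,(.457,-.239,.30)),s['tool_pos'],s['joint_pos'],Ro.from_rotvec(s["tcp_rot"]).as_matrix().round(3))
o=[]
for n in("top","side"):
    c=arm.capture(n);u,v=map(int,proj(c,(.457,-.239,.12)));x=max(0,min(u-80,352));y=max(0,min(v-80,224));print(n,x,y)
    o.append(cv2.resize(c["frame"][y:y+160,x:x+160],(400,400),interpolation=cv2.INTER_CUBIC))
cv2.imwrite("pics/near1.png",np.hstack(o))
E
```

```text
clock: 2.2
tool_pos: [0.4537, -0.2241, 0.3433]
tcp_rot: [0.52, 3.093, -0.01]
force: [-0.6, 0.5, -0.1]
grip_width: 1.001
[-0.0076 -0.0127  0.0434] [ 0.45374975 -0.22414825  0.34332745] [-0.55726436 -0.15036147  1.56226861 -0.00403776  1.72215774 -1.79581449] [[-0.945  0.327  0.004]
 [ 0.327  0.945 -0.007]
 [-0.006 -0.006 -1.   ]]
top 273 98
side 263 119
```

View pics/near1.png

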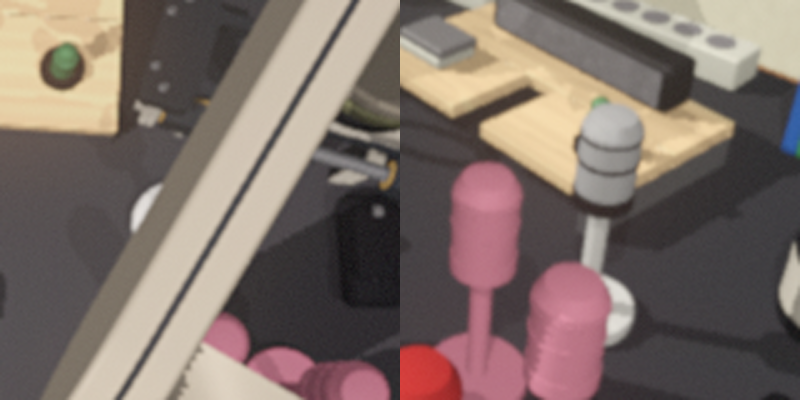

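Run:
```python
from h import *;from workcell import arm
c=arm.capture("side")
for z in(0.007,.07,.12,.155,.19,.204):
    u,v=proj(c,(.457,-.239,z));print(z,round(400+(u-263)*2.5),round((v-119)*2.5))
c=arm.capture("top")
for z in(.014,.18):print(z,[round(x*3.3333) for x in np.array(proj(c,(.457,-.239,z)))-(160,50)])
```

```text
0.007 584 307
0.07 593 250
0.12 600 201
0.155 606 164
0.19 612 125
0.204 614 109
0.014 [610, 455]
0.18 [670, 410]
```

Projecting the model at (0.457,-0.239) lands on the seen mic axis in both views, so I centre over it and descend.

```bash
python3 -m jog '[[[0,0,0,-0.008,-0.013,0.02,1],[0,0,0,0,0,0.03,1],[0,0,0,0,0,0.03,1],[0,0,0,0,0,0.03,1],[0,0,0,0,0,0,1]]]'
python3 -c "
from h import *;from workcell import arm
s=arm.observe();print(togo(s,(.457,-.239,.152)),s['tool_pos'],Ro.from_rotvec(s['tcp_rot']).as_matrix().round(3))"
```

```text
clock: 2.9
tool_pos: [0.4587, -0.2309, 0.2342]
tcp_rot: [0.505, 3.089, -0.011]
force: [-0.9, 0.7, 0.3]
grip_width: 1.0
[ 0.0001 -0.0078  0.0823] [ 0.45868075 -0.23089133  0.23423818] [[-0.948  0.318  0.011]
 [ 0.318  0.948 -0.009]
 [-0.013 -0.005 -1.   ]]
```

```bash
cat >> h.py <<'E'
def rep(X):
    from workcell import arm
    s=arm.observe();R=Ro.from_rotvec(s["tcp_rot"]).as_matrix();d=R.T@[0,0,-1]
    print("turn",np.round([-d[1],d[0],0],4),"shift",togo(s,X),"pos",np.round(s["tool_pos"],4),"F",np.round(s["force"],1),"g",round(s["grip_width"],3),"t",s["clock"]);return R
E
python3 -m jog '[[[-0.005,0.013,0,0,-0.008,0.02,1],[0,0,0,0,0,0.03,1],[0,0,0,0,0,0.02,1],[0,0,0,0,0,0,1]]]'
python3 -c "
from h import *
rep((.457,-.239,.152))"
```

```text
clock: 3.3
tool_pos: [0.4585, -0.2387, 0.1664]
tcp_rot: [0.499, 3.096, -0.003]
force: [-0.6, 0.4, -0.1]
grip_width: 0.999
turn [-0.001   0.0057  0.    ] shift [ 0.0014 -0.0008  0.0144] pos [ 0.4585 -0.2387  0.1664] F [-0.6  0.4 -0.1] g 0.999 t 3.3
```

```bash
python3 -m jog '[[[-0.001,0.006,0,0.001,-0.001,0.014,1],[0,0,0,0,0,0,1],[0,0,0,0,0,0,0],[0,0,0,0,0,0,0],[0,0,0,0,0,0,0],[0,0,0,0,0,0,0],[0,0,0,0,0,0,0],[0,0,0,0,0,0,0],[0,0,0,0,0,0,0]]]' 30
python3 -c "
from h import *
rep((.457,-.239,.152))"
```

```text
clock: 4.2
tool_pos: [0.4602, -0.2414, 0.1578]
tcp_rot: [0.498, 3.095, -0.005]
force: [0.1, -0.3, 0.0]
grip_width: 0.491
turn [-0.002   0.0072  0.    ] shift [0.0039 0.0013 0.0057] pos [ 0.4602 -0.2414  0.1578] F [ 0.1 -0.3  0. ] g 0.491 t 4.2
```

```bash
python3 -m jog '[[[0,0,0,0,0,-0.015,0],[0,0,0,0,0,-0.02,0],[0,0,0,0,0,-0.01,0],[0,0,0,0,0,0,0]]]'
python3 -c "
from h import *
print(rep((.48,.004,.195)).round(3))"
```

```text
clock: 4.6
tool_pos: [0.459, -0.2406, 0.2049]
tcp_rot: [0.498, 3.098, -0.003]
force: [0.8, 0.1, -2.7]
grip_width: 0.491
turn [-0.0013  0.0044  0.    ] shift [0.0568 0.2389 0.0093] pos [ 0.459  -0.2406  0.2049] F [ 0.8  0.1 -2.7] g 0.491 t 4.6
[[-0.95   0.314  0.004]
 [ 0.314  0.95  -0.003]
 [-0.004 -0.001 -1.   ]]
```

Lifted about 47 mm, with about 2.7 N of weight on the wrist. Moving in front of the mouth.

```bash
python3 -m jog '[[[0,0,0,0.005,0.02,0,0],[0,0,0,0.007,0.03,0,0],[0,0,0,0.007,0.03,0,0],[0,0,0,0.007,0.03,0,0],[0,0,0,0.007,0.03,0,0],[0,0,0,0.007,0.03,0,0],[0,0,0,0.007,0.03,0,0],[0,0,0,0.005,0.02,0,0],[0,0,0,0.003,0.01,0,0],[0,0,0,0,0,0,0]]]'
python3 - <<'E'
from h import *;from workcell import arm
rep((.48,.004,.165))
o=[]
for n in("top","side"):
    c=arm.capture(n);u,v=map(int,proj(c,(.52,.0,.08)));x=max(0,min(u-80,352));y=max(0,min(v-80,224));print(n,x,y)
    o.append(cv2.resize(c["frame"][y:y+160,x:x+160],(400,400),interpolation=cv2.INTER_CUBIC))
cv2.imwrite("pics/near2.png",np.hstack(o))
E
```

```text
clock: 5.6
tool_pos: [0.4777, 0.0029, 0.2005]
tcp_rot: [0.503, 3.1, -0.004]
force: [-0.4, -0.8, -1.6]
grip_width: 0.492
turn [-0.0023  0.0013  0.    ] shift [-0.0018  0.0019  0.0355] pos [0.4777 0.0029 0.2005] F [-0.4 -0.8 -1.6] g 0.492 t 5.6
top 162 77
side 198 79
```

View pics/near2.png

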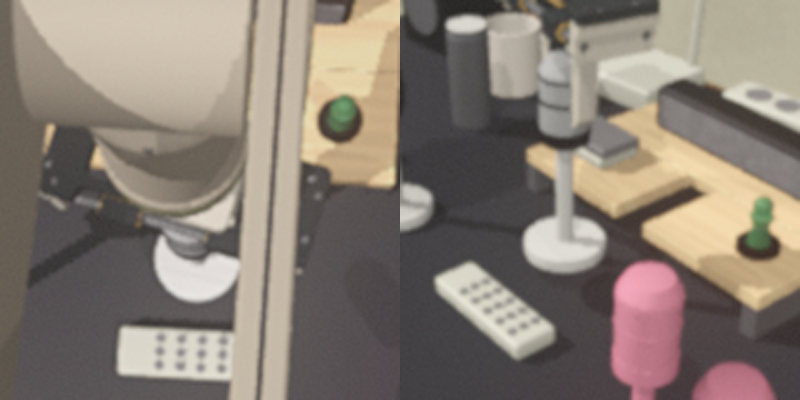

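Run:
```python
from h import *;from workcell import arm
c=arm.capture("side");d=arm.capture("top")
th=np.linspace(0,6.283,200)
for xy in((.4777,.0029),(.4747,.0049)):
  for z in(.043,.057):
    P=np.array([proj(c,(xy[0]+.04*np.cos(t),xy[1]+.04*np.sin(t),z)) for t in th]);P=(P-(198,79))*2.5+(400,0)
    Q=np.array([proj(d,(xy[0]+.04*np.cos(t),xy[1]+.04*np.sin(t),z)) for t in th]);Q=(Q-(162,77))*2.5
    print(xy,z,P.min(0).round(),P.max(0).round(),Q.min(0).round(),Q.max(0).round())
```

```text
(0.4777, 0.0029) 0.043 [527. 225.] [608. 271.] [159. 213.] [243. 296.]
(0.4777, 0.0029) 0.057 [527. 214.] [608. 259.] [157. 210.] [243. 294.]
(0.4747, 0.0049) 0.043 [524. 226.] [604. 271.] [157. 216.] [241. 300.]
(0.4747, 0.0049) 0.057 [523. 214.] [605. 259.] [155. 213.] [241. 298.]
```

The side view shows the mic hanging upright in the jaws, foot spanning 523–606. The top view has the foot spanning 155–239, clear of the remote. The mic axis is about (-3,+3) mm off the TCP and already in line with the slot. Lowering next.

```bash
python3 -m jog '[[[0,0,0,0,0,0.018,0],[0,0,0,0,0,0.015,0],[0,0,0,0,0,0,0],[0,0,0,0,0,0,0]]]'
python3 -c "
from h import *
print(rep((.660,-.015,.163)).round(3))"
```

```text
clock: 6.2
tool_pos: [0.4783, -0.0027, 0.1671]
tcp_rot: [0.515, 3.097, -0.006]
force: [0.1, 1.0, -2.6]
grip_width: 0.484
turn [-0.0033  0.0031  0.    ] shift [-0.1758  0.0472  0.0045] pos [ 0.4783 -0.0027  0.1671] F [ 0.1  1.  -2.6] g 0.484 t 6.2
[[-0.946  0.324  0.002]
 [ 0.324  0.946 -0.004]
 [-0.003 -0.003 -1.   ]]
```

```bash
python3 -m jog '[[[-0.003,0.003,0,-0.02,0.006,0.004,0],[0,0,0,-0.02,0.006,0,0],[0,0,0,-0.015,0.005,0,0],[0,0,0,0,0,0,0]]]'
python3 -c "
from h import *
rep((.558,-.0055,.163)).round(3);rep((.660,-.015,.163))"
```

```text
clock: 6.6
tool_pos: [0.5384, -0.0058, 0.1653]
tcp_rot: [0.517, 3.097, -0.001]
force: [-0.7, 0.3, -2.4]
grip_width: 0.49
turn [0.     0.0021 0.    ] shift [-0.0184  0.0067  0.0023] pos [ 0.5384 -0.0058  0.1653] F [-0.7  0.3 -2.4] g 0.49 t 6.6
turn [0.     0.0021 0.    ] shift [-0.118   0.0308  0.0025] pos [ 0.5384 -0.0058  0.1653] F [-0.7  0.3 -2.4] g 0.49 t 6.6
```

```bash
python3 -m jog '[[[0,0.002,0,-0.018,0.005,0.002,0],[0,0,0,-0.018,0.005,0,0],[0,0,0,-0.018,0.005,0,0],[0,0,0,0,0,0,0]]]'
python3 - <<'E'
from h import *;from workcell import arm
rep((.660,-.015,.163))
o=[]
for n in("top","side"):
    c=arm.capture(n);u,v=map(int,proj(c,(.6,.0,.08)));x=max(0,min(u-80,352));y=max(0,min(v-80,224));print(n,x,y)
    o.append(cv2.resize(c["frame"][y:y+160,x:x+160],(400,400),interpolation=cv2.INTER_CUBIC))
cv2.imwrite("pics/near3.png",np.hstack(o))
E
```

```text
clock: 7.0
tool_pos: [0.5948, -0.0099, 0.165]
tcp_rot: [-0.518, -3.098, 0.001]
force: [-0.6, -0.3, -2.7]
grip_width: 0.491
turn [-0.0004 -0.0003  0.    ] shift [-0.0633  0.0164  0.0019] pos [ 0.5948 -0.0099  0.165 ] F [-0.6 -0.3 -2.7] g 0.491 t 7.0
top 161 43
side 219 68
```

View pics/near3.png

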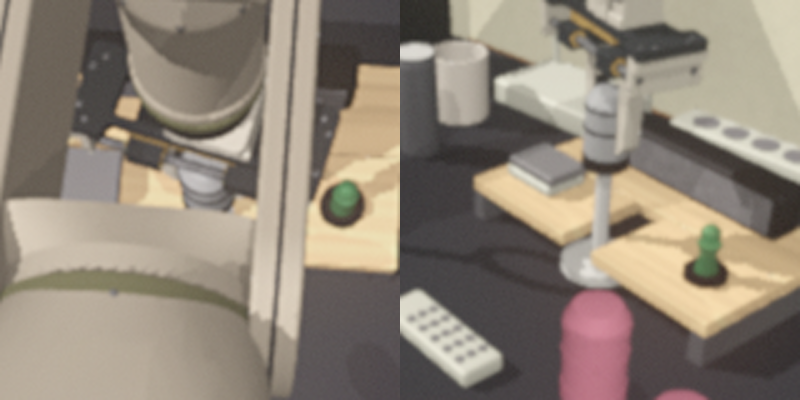

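The mic is in the slot, with its stem at (602,225) and the foot partly under the board. I continue sliding.

```bash
python3 -m jog '[[[0,0,0,-0.016,0.004,0.001,0],[0,0,0,-0.016,0.004,0.001,0],[0,0,0,-0.012,0.003,0,0],[0,0,0,0,0,0,0],[0,0,0,0,0,0,0]]]'
python3 -c "
from h import *
print(rep((.660,-.015,.161)).round(3))"
```

```text
clock: 7.6
tool_pos: [0.6346, -0.0134, 0.1634]
tcp_rot: [-0.517, -3.093, 0.001]
force: [0.6, 0.1, -3.2]
grip_width: 0.488
turn [-0.0016 -0.005   0.    ] shift [-0.0246  0.0068  0.0023] pos [ 0.6346 -0.0134  0.1634] F [ 0.6  0.1 -3.2] g 0.488 t 7.6
[[-0.946  0.325 -0.005]
 [ 0.325  0.946  0.   ]
 [ 0.005 -0.002 -1.   ]]
```

```bash
python3 -m jog '[[[-0.001,-0.005,0,-0.009,0.003,0.001,0],[0,0,0,-0.006,0.002,0,0],[0,0,0,0,0,0,0],[0,0,0,0,0,0,0]]]'
python3 -c "
from h import *
rep((.660,-.015,.161))"
```

```text
clock: 8.0
tool_pos: [0.6498, -0.0133, 0.1627]
tcp_rot: [-0.517, -3.099, 0.001]
force: [0.6, -0.7, -2.2]
grip_width: 0.492
turn [-0.0007 -0.      0.    ] shift [-0.0102  0.0017  0.0017] pos [ 0.6498 -0.0133  0.1627] F [ 0.6 -0.7 -2.2] g 0.492 t 8.0
```

```bash
python3 -m jog '[[[0,0,0,-0.004,0.001,0,0],[0,0,0,0,0,0,0],[0,0,0,0,0,0,0]]]'
python3 -m jog '[[[0,0,0,-0.003,0.001,0,0],[0,0,0,0,0,0,0],[0,0,0,0,0,0,0]]]'
python3 -c "
from h import *
rep((.660,-.015,.158))"
```

```text
clock: 8.3
tool_pos: [0.654, -0.0136, 0.1626]
tcp_rot: [-0.517, -3.098, 0.001]
force: [-0.6, 0.2, -2.1]
grip_width: 0.493
clock: 8.6
tool_pos: [0.6574, -0.0137, 0.1626]
tcp_rot: [-0.517, -3.098, 0.001]
force: [0.7, 0.3, -2.7]
grip_width: 0.489
turn [-0.0008 -0.0006  0.    ] shift [-0.0029 -0.0004  0.0046] pos [ 0.6574 -0.0137  0.1626] F [ 0.7  0.3 -2.7] g 0.489 t 8.6
```

```bash
for i in 1 2; do python3 -m jog '[[[0,0,0,-0.003,0,0,0],[0,0,0,0,0,0,0],[0,0,0,0,0,0,0]]]'; done
python3 -c "
from h import *
rep((.660,-.015,.158))"
```

```text
clock: 8.9
tool_pos: [0.6605, -0.0147, 0.1626]
tcp_rot: [-0.517, -3.098, 0.001]
force: [0.1, -0.4, -2.7]
grip_width: 0.493
clock: 9.2
tool_pos: [0.6636, -0.0158, 0.1626]
tcp_rot: [-0.517, -3.098, 0.001]
force: [0.4, -0.5, -2.6]
grip_width: 0.489
turn [-0.0008 -0.0006  0.    ] shift [ 0.0036 -0.0004  0.0046] pos [ 0.6636 -0.0158  0.1626] F [ 0.4 -0.5 -2.6] g 0.489 t 9.2
```

```bash
for i in 1 2; do python3 -m jog '[[[0,0,0,-0.002,0.0005,0,0],[0,0,0,0,0,0,0],[0,0,0,0,0,0,0]]]'; done
python3 - <<'E'
from h import *;from workcell import arm
rep((.660,-.015,.158))
c=arm.capture("side");x,y=230,80
cv2.imwrite("pics/near4.png",cv2.resize(c["frame"][y:y+130,x:x+150],None,fx=4,fy=4,interpolation=cv2.INTER_CUBIC))
for p in((.657,-.012,.05),(.657,-.012,.12),(.661,-.0125,.05),(.661,-.0125,.12)):print(p,((np.array(proj(c,p))-(x,y))*4).round())
E
```

```text
clock: 9.5
tool_pos: [0.6648, -0.016, 0.1623]
tcp_rot: [-0.517, -3.095, 0.001]
force: [-1.5, -0.3, -2.3]
grip_width: 0.489
clock: 9.8
tool_pos: [0.6662, -0.0161, 0.1621]
tcp_rot: [-0.517, -3.094, 0.002]
force: [-2.2, -0.2, -0.2]
grip_width: 0.491
turn [-0.0022 -0.0049  0.    ] shift [ 0.0062 -0.0009  0.0041] pos [ 0.6662 -0.0161  0.1621] F [-2.2 -0.2 -0.2] g 0.491 t 9.8
(0.657, -0.012, 0.05) [348. 288.]
(0.657, -0.012, 0.12) [356. 194.]
(0.661, -0.0125, 0.05) [352. 286.]
(0.661, -0.0125, 0.12) [361. 193.]
```

View pics/near4.png

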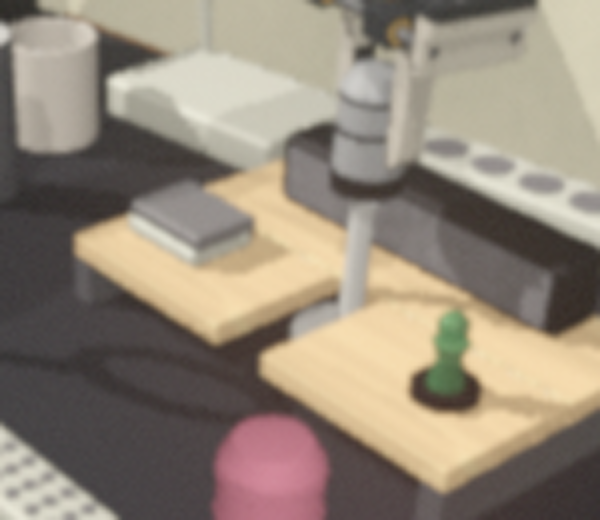

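Contact with the closed end shows in the force (-2.2 N in x) and in the picture (stem at (355,290) against the slot end). I back off 2 mm and lower it to the desk.

```bash
python3 -m jog '[[[-0.002,-0.005,0,0.002,-0.0005,0,0],[0,0,0,0,0,0.002,0],[0,0,0,0,0,0,0],[0,0,0,0,0,0,0]]]'
python3 -m jog '[[[0,0,0,0,0,0.002,0],[0,0,0,0,0,0,0],[0,0,0,0,0,0,0]]]'
python3 -c "
from h import *
rep((.6625,-.016,.158))"
```

```text
clock: 10.25
tool_pos: [0.6648, -0.0159, 0.1601]
tcp_rot: [0.517, 3.096, 0.0]
force: [-1.7, -0.0, -1.7]
grip_width: 0.492
clock: 10.55
tool_pos: [0.6649, -0.0159, 0.1584]
tcp_rot: [0.517, 3.096, 0.001]
force: [-1.6, 0.5, -0.4]
grip_width: 0.488
turn [0.0009 0.0031 0.    ] shift [ 0.0022 -0.0009  0.0004] pos [ 0.6649 -0.0159  0.1584] F [-1.6  0.5 -0.4] g 0.488 t 10.55
```

```bash
python3 -m jog '[[[0.001,0.001,0,0.0015,0,0.001,0],[0,0,0,0,0,0,0],[0,0,0,0,0,0,0]]]'
python3 -m jog '[[[0,0,0,0,0,0.001,0],[0,0,0,0,0,0,0],[0,0,0,0,0,0,0]]]'
python3 -c "
from h import *
rep((.6625,-.016,.158))"
```

```text
clock: 10.85
tool_pos: [0.6645, -0.0155, 0.1583]
tcp_rot: [0.517, 3.094, -0.001]
force: [-0.2, 0.3, -0.9]
grip_width: 0.49
clock: 11.15
tool_pos: [0.6645, -0.0155, 0.1583]
tcp_rot: [0.517, 3.093, -0.001]
force: [-1.7, 0.5, 0.0]
grip_width: 0.488
turn [0.0004 0.0053 0.    ] shift [ 0.0018 -0.0011  0.0002] pos [ 0.6645 -0.0155  0.1583] F [-1.7  0.5  0. ] g 0.488 t 11.15
```

The TCP no longer descends, so the foot is on the desk. Releasing.

```bash
python3 -m jog '[[[0,0,0,0,0,0,0.6],[0,0,0,0,0,0,0.8],[0,0,0,0,0,0,1],[0,0,0,0,0,0,1],[0,0,0,0,0,0,1],[0,0,0,0,0,0,1]]]'
python3 -m jog '[[[0,0,0,0,0,-0.01,1],[0,0,0,0,0,-0.03,1],[0,0,0,0,0,-0.03,1],[0,0,0,0,0,-0.03,1],[0,0,0,0,0,-0.03,1],[0,0,0,0,0,0,1],[0,0,0,0,0,0,1]]]'
python3 - <<'E'
from h import *;from workcell import arm
c=arm.capture("side");x,y=160,70
cv2.imwrite("pics/fin.png",cv2.resize(c["frame"][y:y+170,x:x+230],None,fx=3.4,fy=3.4,interpolation=cv2.INTER_CUBIC))
for p in((.661,-.0125,.05),(.661,-.0125,.12),(.661,-.0125,.204)):print(p,((np.array(proj(c,p))-(x,y))*3.4).round())
E
```

```text
clock: 11.75
tool_pos: [0.6654, -0.0156, 0.1584]
tcp_rot: [0.516, 3.092, -0.0]
force: [-1.1, -0.1, 0.8]
grip_width: 0.954
clock: 12.45
tool_pos: [0.6637, -0.0153, 0.2961]
tcp_rot: [0.516, 3.092, -0.0]
force: [0.6, -0.2, -0.3]
grip_width: 1.003
(0.661, -0.0125, 0.05) [537. 278.]
(0.661, -0.0125, 0.12) [545. 198.]
(0.661, -0.0125, 0.204) [554.  92.]
```

View pics/fin.png

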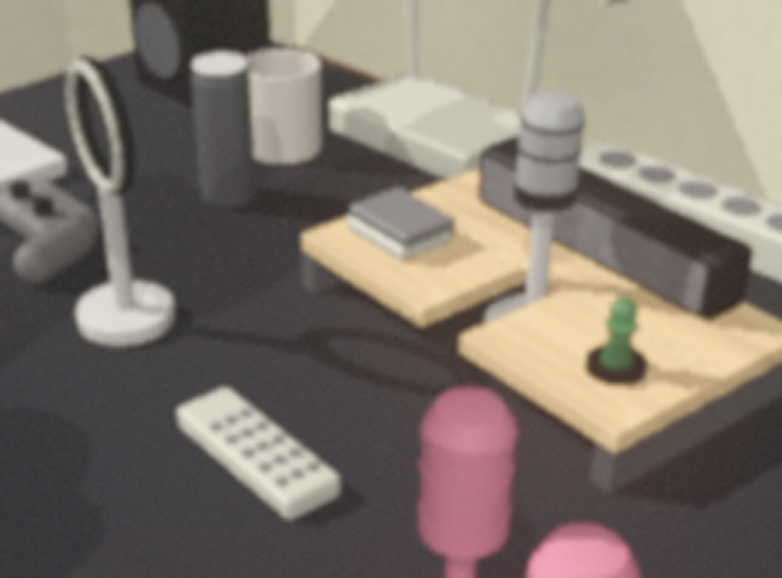

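The mic stands upright at the slot's closed end: its dome is at (553,93), where the prediction was (554,92), and its stem is at (540,260). The gripper is clear and the ring light hasn't moved, so I hand in.

```bash
python3 -c "
from workcell import arm
print(arm.hand_in())"
```

```text
the job is handed in; nothing more can be done
None
```

The microphone is in the shelf's slot, released and standing upright on the desk at the closed end. I handed the job in at about 12.5 s of the 42 s allowed; no verdict was reported.

- **What I did:** I gripped the silver, black-banded microphone by its head and lifted it about 45 mm to clear the remote. I lowered it in front of the slot and slid it in until the stem touched the closed end, felt as about 2 N of resistance. Then I set it on the desk, let go and raised the gripper.
- **Last checks:** In the final side picture its axis matched the predicted position, about (0.661, -0.0125), to within a pixel or two. It looked upright with its foot under the board. By eye, the ring light, the remote and the pink look-alikes in view had not moved.
- **What disagreed:** Contact came about 4 mm further in than my camera estimate of the slot's end. I went by the contact, and 4 mm is well inside the 16 mm allowed. A first rough side-view reading of the microphone was up to 20 mm off the top view, but a close-up check settled it in favour of the top view before I gripped.

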